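# Release the larger pressure roller from its seesaw gate

## Task

Two gravity chutes beside the edge-banding machine each hold a spare pressure roller behind a seesaw gate. With the fingertips, press down the black paddle of the lever on the chute that holds the larger roller, and keep it down so that the gate lifts and the roller rolls down to the end stop; then let the lever come back up so that the gate is shut again. Do not touch or pick up either roller, leave the other chute's gate shut, and leave everything else where it is.

Things in the scene. Friction and masses are not known exactly. Their poses are not given: they have to be found in the camera images.
- feeder_large: Fixed chute on a base plate 250x225 mm. Origin on the work surface under the lever pivot; x up the chute (away from the robot at yaw 0), y from pivot to chute. Trough 58 mm wide, centred at y=+100, walls 28 mm high; floor falls 0.2 rad towards -x, 40 mm high at the gate (x=0); end stop at x=-129, top end x=+103, 95 mm high. Pivot post 40x22 mm, 95 high. Holds the larger roller; may be left or right.
- lever_large (a joint): Seesaw lever across the chute, pivot 83 mm up, parallel to x. 0 = gate shut, at rest; grows as the paddle goes down and the gate (100 mm beyond the pivot) rises; hard stop 0.45 rad. Sprung back to 0: about 3 N on the paddle starts it, 5.5 N reaches the stop. Gate clears its 38 mm roller from 0.34 rad; held up 1 s, the roller rolls off by itself and settles at the end stop in about 2 s.
- pad_large (a point): Centre of the top face of this lever's black press paddle, 44 x 36 mm (chute x by y), at chute x=0, y=-78 mm (beyond the pivot from the chute), 89 mm above the work surface at rest; moves with the lever and goes down 34 mm to the stop. No bystander within 20 mm of the paddle.
- roller_large: Loose rubber-tyred steel pressure roller, diameter 38 mm, 50 mm long, lying across the feeder_large chute on its sloping floor, at rest against the upper side of the gate. Origin at its centre, y along its axle.
- feeder_small: Fixed chute on a base plate 250x225 mm. Origin on the work surface under the lever pivot; x up the chute (away from the robot at yaw 0), y from pivot to chute. Trough 58 mm wide, centred at y=+100, walls 28 mm high; floor falls 0.2 rad towards -x, 40 mm high at the gate (x=0); end stop at x=-129, top end x=+103, 95 mm high. Pivot post 40x22 mm, 95 high. Holds the smaller roller.
- lever_small (a joint): Seesaw lever across the chute, pivot 83 mm up, parallel to x. 0 = gate shut, at rest; grows as the paddle goes down and the gate (100 mm beyond the pivot) rises; hard stop 0.45 rad. Sprung back to 0: about 3 N on the paddle starts it, 5.5 N reaches the stop. Gate clears its 20 mm roller from 0.16 rad; held up 1 s, the roller rolls off by itself and settles at the end stop in about 2 s.
- pad_small (a point): Centre of the top face of this lever's black press paddle, 44 x 36 mm (chute x by y), at chute x=0, y=-78 mm (beyond the pivot from the chute), 89 mm above the work surface at rest; moves with the lever and goes down 34 mm to the stop. No bystander within 20 mm of the paddle.
- roller_small: Loose rubber-tyred steel pressure roller, diameter 20 mm, 50 mm long, lying across the feeder_small chute on its sloping floor, at rest against the upper side of the gate. Origin at its centre, y along its axle. It stays there.
- oil_bottle: Bystander: small grey oil bottle, 28 mm across, 65 mm high, standing on the base plate of feeder_large near its rear corner. Origin under its centre.
- stop_block: Bystander: aluminium block 30 x 30 x 40 mm standing on the base plate of feeder_small near its rear corner. Origin under its centre.
- tape_roll: Bystander: roll of wood-coloured edge band lying flat, 100 mm across, 23 mm high, at the far side of the table. Origin under its centre.
- offcut: Bystander: light wood panel offcut 90 x 120 x 18 mm, on the near left. Origin under its centre.
- wrench: Bystander: steel wrench lying flat at the right of the chutes.
- brush: Bystander: hand brush lying across the far side.
- fitting_cup: Bystander: grey plastic cup, 70 mm across, 60 mm high, at the left of the chutes. Origin under its centre.
There are look-alikes about, which are no part of the job. Leave any pink look-alike of the roller_large alone.

How it is judged:
By the outcome, as a careful person would: the job done as asked, in the order asked, and still so for the second after the job is handed in, with the robot touching nothing.
It also fails if it takes over 32 s, if anything falls off the work surface, if the arm or the gripper's body presses on something with over 40 N, if the wrist force passes 120 N, or if a joint passes its speed limit or range.

## Robot

A 7-joint arm with a two-finger parallel gripper is mounted at the origin on the work surface. World frame = base frame: x ahead of the robot, y to its left, z up, the work surface at z = 0. Lengths are in mm, angles in rad, forces in N, time in s.
With the tool pointing down it reaches from about 425 to 875 mm from the base axis. Payload 4.7 kg.
Tool frame: the origin (TCP) lies at the very end of the fingers, on their centre line; the grasp point (between the pads) lies 19 mm behind it; z points along the fingers, y is the direction in which the jaws open and shut (so a half turn about z gives the same grasp; the last joint's range is limited). The gripper opens to 85 mm and grips with 20 to 120 N. Pads are 22 mm wide; open, the fingers measure 114 mm over their backs; the gripper's body (76 mm by 85 mm) begins 54 mm behind the grasp point. The pads swing forward as they close: fully open they stand 13 mm farther back than shut.
Start: joints at [-1.271, 0.321, -0.07, 1.45, 0.023, 1.371, -0.057], TCP at [183.278, 623.646, 231.349] pointing down, gripper open.
Joint ranges: [-2.86, 2.86], [-0.3, 2.09], [-1.38, 1.24], [0.06, 2.45], [-1.56, 4.7], [0.09, 2.05], [-2.69, 2.69]. Speed limits (rad/s): [2.57, 2.57, 3.14, 3.14, 3.14, 3.14, 3.14].

## Interface

Orientations are given as a unit quaternion [x, y, z, w].
In Python, from rig import r gives the robot as it stands. Calls block until the motion is done:
- r.move_ptp(position, orientation): joint-space move of the TCP to a pose.
- r.move_linear(position, velocity=150, rotation=None, stop_force=None): straight line of the TCP; rotation=None keeps the orientation; velocity is the mean speed in mm/s. With stop_force (N) it stops when the force on the tool has changed by that much, and returns True; else False.
- r.goto_joints(angles): joint-space move.
- r.set_gripper(opening, squeeze=None): finger opening in mm; squeeze is the grip in N (None keeps the last); returns when the fingers have stopped.
- r.wait(seconds).
- r.inverse_kinematics(position, orientation): joint angles nearest the present ones, or None.
- r.grab_frame(name): name is "scene" or "top" or "wrist"; returns a dict with "color" (480x640x3 uint8, blue, green, red), "depth" (480x640 float32, mm along the optical axis (not along the pixel's ray), 0 where there is no reading), "fx", "fy", "cx", "cy" (pixels), "cam_to_world" (4x4, takes a point from camera to world coordinates); the wrist camera has in their place "mount" (4x4, takes a point from camera to tool coordinates, whose origin is the TCP and whose axes are the flange's). Camera axes: x right, y down, z forward; pixel columns grow to the right and rows downward; lengths in mm; the calibration is good to about 2 mm. The wrist camera is an equidistant fisheye: a pixel r from the principal point sees the ray r / f radians off the axis. A picture is of the moment at which its call begins: read the wrist's pose just before it.
A pose or a line that the arm cannot do raises r.Unreachable and nothing moves.
- r.hand_in(): hands the job in, once; it reports no verdict.
Trained networks look in a picture, given as the dict that the camera call returned (one of the last four; its "shot" number tells which), for a name from the list of things; names that differ only in an ending like _2 or _b are one class to them, and where a whole thing is asked for, a point or a joint stands for the part that bears it (a point fixed in the world has none). Each returns a list of dicts, best first, with "score" (0 to 1); they miss things now and then, are a little off and sometimes report something else, mostly with a low value. They report only what shows in the picture. A call takes as long as a camera call. They do not tell look-alikes from the thing itself.
- r.search_frame(picture, query): "position" ([x, y, z] in mm, in world coordinates, good to about 4 mm: the middle of the surface that is visible of it).
- r.cut_out(picture, query): "pixels" (480x640 bool, what is visible of it).
Readings, each from a call of its own:
- r.current_clock(): time.
- r.current_qpos(): joint angles.
- r.current_dq(): joint speeds.
- r.current_joint_torque(): joint torques, N m.
- r.current_tool_pos(): TCP position.
- r.current_tool_rot(): TCP orientation.
- r.current_ft_force(): force on the tool from outside, world axes, zero at the start.
- r.current_wrist_torque(): the same for the moment, N m.
- r.current_finger_gap(): finger opening in mm.
Only numpy, scipy, OpenCV 4.12 (cv2) and the standard library are available. Lean on these libraries where they do the work, as an engineer would, in place of code of your own. Each camera call takes 0.05 s, during which the arm holds its last target. There are 200 camera calls.

## Working session

There is one attempt and no reset: what is moved stays moved. The work goes in short steps, each a Python script; the robot and the scene stay as the last script left them, time stands still between calls to the robot, and variables do not carry over. Pictures are saved under pics/ and viewed, about 8 in all and at most 12, crops included, and the job is handed in when it is done.

```bash
mkdir -p pics
python3 - <<'E'
from rig import r
import cv2
for n in ("scene","top"):
    f=r.grab_frame(n); cv2.imwrite(f"pics/{n}1.png",f["color"])
    for q in ("pad_large","pad_small","roller_large","roller_small","oil_bottle","stop_block","feeder_large"):
        print(n,q,[(([round(float(v)) for v in d["position"]]),round(d["score"],2)) for d in r.search_frame(f,q)[:4]])
print(r.current_clock(),r.current_tool_rot())
E
```

```text
scene pad_large [([462, 191, 85], 0.97)]
scene pad_small [([528, -210, 90], 0.57), ([772, -135, 18], 0.3)]
scene roller_large [([500, 301, 80], 0.79), ([507, 403, 32], 0.69)]
scene roller_small []
scene oil_bottle [([551, 149, 41], 0.49)]
scene stop_block [([602, -279, 39], 0.76)]
scene feeder_large [([475, 225, 6], 0.9), ([497, 300, 78], 0.56)]
top pad_large [([460, 177, 93], 0.87), ([444, 218, 6], 0.23)]
top pad_small [([521, -231, 85], 0.8)]
top roller_large [([484, 293, 79], 0.62), ([440, 221, 6], 0.37)]
top roller_small [([557, -117, 61], 0.52)]
top oil_bottle []
top stop_block [([591, -288, 46], 0.59)]
top feeder_large [([440, 222, 6], 0.96)]
0.8 [1.42398013e-01 9.89809477e-01 6.10533864e-05 3.86782773e-05]
```

View pics/scene1.png

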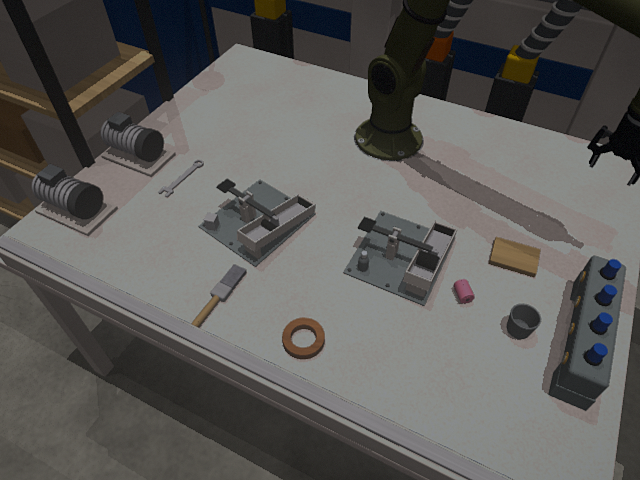

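View pics/top1.png

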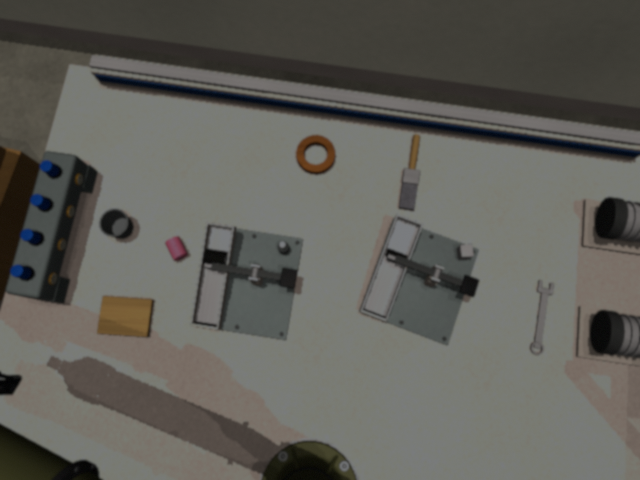

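```bash
cat > h.py <<'E'
from rig import r
import cv2, numpy as np
def pts(f,m):
    v,u=np.nonzero(m&(f["depth"]>0)); d=f["depth"][v,u]
    c=np.c_[(u-f["cx"])/f["fx"]*d,(v-f["cy"])/f["fy"]*d,d,np.ones(len(d))]
    return (c@np.asarray(f["cam_to_world"]).T)[:,:3],u,v
E
python3 - <<'E'
from h import *
out=[]
for n in ("scene","top"):
    f=r.grab_frame(n)
    for q in ("pad_large","oil_bottle","roller_large","feeder_large"):
        for d in r.cut_out(f,q)[:2]:
            p,u,v=pts(f,d["pixels"])
            if len(p): print(n,q,round(d["score"],2),len(p),"px",u.mean().round(),v.mean().round(),"med",np.median(p,0).round(),"lo",np.percentile(p,3,0).round(),"hi",np.percentile(p,97,0).round())
    # dark points at paddle height around the left lever
    p,u,v=pts(f,np.ones((480,640),bool))
    k=(abs(p[:,0]-465)<50)&(p[:,1]>140)&(p[:,1]<225)&(p[:,2]>75)&(p[:,2]<103)&(f["color"][v,u].max(1)<60)
    s=p[k]; print(n,"dark",len(s)); 
    h=s[s[:,1]<np.percentile(s[:,1],3)+34] if len(s) else s
    if len(s): print(" lo",np.percentile(h,3,0).round(),"hi",np.percentile(h,97,0).round(),"med",np.median(h,0).round())
    for x0 in ((345,200,120,100),(195,170,130,90)) if n=="scene" else ((190,215,120,100),(355,205,130,100)):
        a,b,w,hh=x0; c=f["color"][b:b+hh,a:a+w]
        out.append(cv2.resize(cv2.convertScaleAbs(c,alpha=1.5,beta=20),(390,290),interpolation=cv2.INTER_CUBIC))
cv2.imwrite("pics/crop.png",np.vstack([np.hstack(out[:2]),np.hstack(out[2:])]))
E
```

```text
scene pad_large 0.9 595 px 394.0 235.0 med [465. 190.  86.] lo [443. 106.  74.] hi [481. 306.  91.]
scene oil_bottle 0.48 180 px 363.0 262.0 med [548. 150.  43.] lo [536. 136.  10.] hi [554. 160.  71.]
scene roller_large 0.78 361 px 464.0 290.0 med [510. 405.  32.] lo [477. 381.   1.] hi [530. 428.  39.]
scene roller_large 0.63 279 px 427.0 260.0 med [497. 298.  77.] lo [479. 275.  61.] hi [506. 322.  84.]
scene feeder_large 0.95 6095 px 401.0 255.0 med [474. 223.   8.] lo [332. 113.   1.] hi [571. 329.  89.]
scene feeder_large 0.22 302 px 179.0 180.0 med [ 492. -489.    5.] lo [ 389. -512.   -2.] hi [ 555. -476.   11.]
scene dark 125
 lo [460. 142.  79.] hi [472. 176.  88.] med [468. 159.  85.]
top pad_large 0.63 778 px 260.0 274.0 med [460. 172.  87.] lo [442. 104.  81.] hi [478. 301.  92.]
top oil_bottle 0.61 864 px 315.0 153.0 med [795. 108.  22.] lo [745.  62.   1.] hi [838. 151.  27.]
top oil_bottle 0.55 123 px 284.0 248.0 med [533. 142.  49.] lo [525. 132.  15.] hi [544. 155.  74.]
top roller_large 0.83 344 px 177.0 249.0 med [497. 398.  33.] lo [474. 379.  11.] hi [523. 420.  40.]
top roller_large 0.58 334 px 215.0 257.0 med [484. 294.  80.] lo [469. 269.  65.] hi [501. 318.  86.]
top feeder_large 0.33 643 px 541.0 317.0 med [ 468. -492.    7.] lo [ 382. -513.    0.] hi [ 549. -477.   12.]
top dark 237
 lo [452. 141.  82.] hi [468. 174.  91.] med [460. 158.  87.]
```

View pics/crop.png

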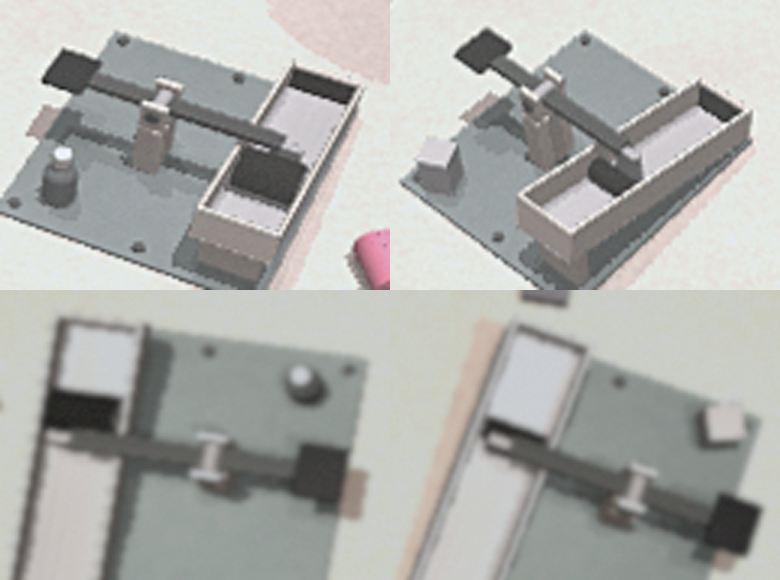

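The black-tyred larger roller is behind the left gate, at scene (427,260) and top (215,257). Its chute has the grey bottle, so it is feeder_large. The right chute holds the thin roller and the block. The pink look-alike lies loose at scene (464,290) and top (177,249). The target is the left paddle, at scene (368,224) and top (289,279).

Run:
```python
from h import *
from scipy.spatial.transform import Rotation as R
for n in ("scene","top"):
    f=r.grab_frame(n)
    p,u,v=pts(f,r.cut_out(f,"pad_large")[0]["pixels"])
    p=p[(p[:,2]>79)&(p[:,2]<96)]
    a=np.polyfit(p[:,1],p[:,0],1)
    h=p[(p[:,1]<np.percentile(p[:,1],1)+34)]
    rect=cv2.minAreaRect(h[:,:2].astype(np.float32))
    print(n,"yaw",-np.arctan(a[0]),"pad med",np.median(h,0).round(1),"lo",np.percentile(h,3,0).round(),"hi",np.percentile(h,97,0).round(),rect,len(h))
print(R.from_quat(r.current_tool_rot()).as_matrix().round(2).tolist())
for ang in (0,90,-90,180,45,-45):
    q=(R.from_euler("z",ang,degrees=True)*R.from_euler("x",180,degrees=True)).as_quat()
    s=r.inverse_kinematics([460,122,160],q); print(ang, None if s is None else np.round(s,2))
```

```text
scene yaw 0.0030073452551441413 pad med [465.6 120.6  87.9] lo [445. 104.  83.] hi [484. 136.  91.] ((462.88433837890625, 119.47057342529297), (35.54389572143555, 49.2968864440918), 89.43187713623047) 171
top yaw -0.009221441269962449 pad med [459.5 116.5  88.4] lo [439. 100.  84.] hi [480. 133.  92.] ((459.6766357421875, 116.43208312988281), (44.13051223754883, 34.78972625732422), 0.9176731705665588) 291
[[-0.96, 0.28, 0.0], [0.28, 0.96, 0.0], [-0.0, 0.0, -1.0]]
0 [-0.8  -0.01  0.48  1.98  0.01  1.18 -1.89]
90 [-0.77 -0.01  0.46  1.98  0.01  1.18 -0.32]
-90 None
180 [-0.72 -0.01  0.41  1.98  0.    1.18  1.25]
45 [-0.79 -0.01  0.48  1.98  0.01  1.18 -1.1 ]
-45 [-0.43 -0.    0.12  1.97  0.    1.18 -2.67]
```

Run:
```python
from h import *
from scipy.spatial.transform import Rotation as R
q=(R.from_euler("z",90,degrees=True)*R.from_euler("x",180,degrees=True)).as_quat()
X,Y=461,118
r.set_gripper(0)
r.move_ptp([X,Y,180],q); print(r.current_clock(),r.current_tool_pos())
r.move_linear([X,Y,100],120)
print("touch",r.move_linear([X,Y,80],40,stop_force=1.5),r.current_tool_pos(),r.current_ft_force())
print("stop",r.move_linear([X,Y+5,56],40,stop_force=12),r.current_tool_pos(),r.current_ft_force())
r.wait(1.3)
print(r.current_clock(),r.current_ft_force())
f=r.grab_frame("scene"); g=r.grab_frame("top")
cv2.imwrite("pics/pressed.png",np.hstack([cv2.resize(f["color"][190:310,335:485],(400,320)),cv2.resize(g["color"][205:345,180:320],(320,320))]))
```

```text
4.35 [460.99640689 119.51647718 180.09578531]
touch True [461.48955684 118.07141221  86.69793021] [0.26831757 0.27758508 2.47920543]
stop True [461.72411405 123.02346419  57.77295663] [-2.69534971 -0.26209382  8.26766201]
7.6083 [-3.00647296 -1.17881689  9.70835964]
```

View pics/pressed.png

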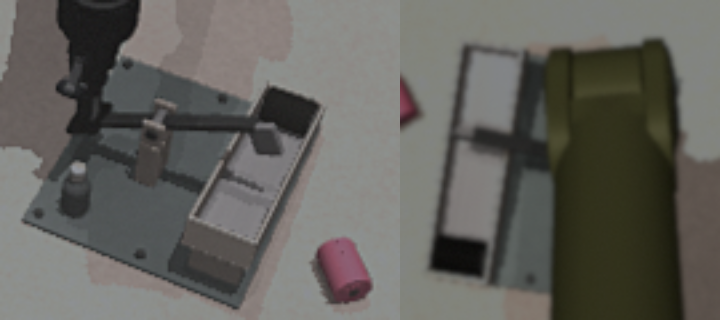

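The gate is up, and the roller has rolled to the end stop (top crop, about (460,255)). I'll wait a moment, then release the lever gently.

Run:
```python
from h import *
r.wait(1.0)
r.move_linear([461,118,92],40)
r.move_linear([461,118,200],120)
r.move_ptp([430,-20,330],r.current_tool_rot())
r.wait(0.8)
f=r.grab_frame("scene"); g=r.grab_frame("top")
cv2.imwrite("pics/done.png",np.vstack([np.hstack([cv2.resize(f["color"][190:310,335:485],(400,290)),cv2.resize(f["color"][165:265,190:320],(390,290))]),cv2.resize(g["color"][195:345,170:500],(790,300))]))
for q in ("pad_large","roller_large","oil_bottle"): print(q,[(np.round(d["position"]),round(d["score"],2)) for d in r.search_frame(f,q)[:2]])
print(r.current_clock(),r.current_ft_force())
```

```text
pad_large [(array([466., 205.,  87.]), 0.91)]
roller_large [(array([364., 302.,  50.]), 0.83), (array([ 527., -212.,   89.]), 0.7)]
oil_bottle [(array([548., 147.,  42.]), 0.53)]
12.6167 [ 0.9062067   0.06819206 -0.30673037]
```

View pics/done.png

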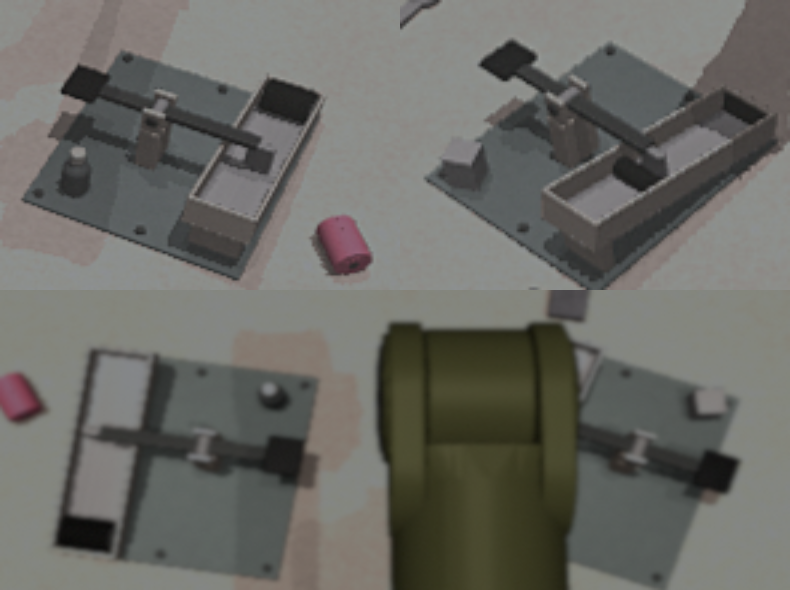

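```bash
python3 -c "
from rig import r
print(r.hand_in())"
```

```text
the job is handed in; nothing more can be done
None
```

I pressed the paddle on the left chute, which holds the larger roller, to its stop and held it there. The roller ran down to the end stop, and I let the lever rise before backing the arm off. The job was handed in at about 12.6 s on the robot's clock.

**Last checks, from the final pictures:**
- The large roller lies at the end stop, at about (364, 302, 50) mm. Its gate is shut and the paddle is back up.
- The small roller is still behind its shut gate. The bottle, the block and the pink look-alike look unmoved.
- I did not check the other bystanders (tape roll, offcut, wrench, brush, cup) again after the move; the arm made no contact except with the paddle that I know of.
- The force reading on the paddle peaked at about 10 N, well under the limits. It is near zero now that the arm is clear.

**Disagreements:** The two fixed cameras placed the paddle about 3–6 mm apart, so I used a position between them. In the last search, the network gave a false second hit for the large roller on the small lever's paddle.

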